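Close the calorimeter and hold a thermometer through its lid

TASK

The calorimeter is loaded, so close it: set its lid flush on top, gently and not dropped, and let go of it. Then take the stem thermometer out of the test-tube rack and lower it upright through the hole in the lid, without it ever touching the lid or the calorimeter, until the immersion mark half-way up its stem is about level with the top of the lid. Finish while still holding it there in the gripper, still and in the middle of the hole, so that the air in the cup can be read; leave the flask, the beaker and the spare specimen where they stand.

Things in the scene. Friction and masses are not known exactly. Their poses are not given: they have to be found in the camera images.
- calorimeter: round aluminium calorimeter 112 mm across (foot 120 mm), fixed on the bench. Flat black rim at 100 mm height; copper cup inside 88 mm across, its floor at 14 mm height; in its middle stands a brass specimen 26 mm across, reaching to 55 mm height. Two black side lugs at 50 mm height reach 73 mm from the axis. Origin: on its axis at bench level; z up
- lid: its loose white lid, 0.16 kg, lying right way up on the bench, turned any way: disc 116 mm across, 8 mm thick, on a tapered plug 8 mm high (82 mm across above, 76 mm below). Origin: centre of the plug's underside, 16 mm below the disc's top; x points to the hole, z up. Seated, the disc lies on the rim: origin 92 mm above the calorimeter's origin, top at 108 mm; any turn about z will do
- lid_handle (a point): half-way up the lid's upright black finger tab in the middle of the disc: 12 mm thick along the lid's x, 42 mm long along its y, from the disc's top (17 mm below this point) to 17 mm above this point. Axes as the lid's
- lid_hole (a point): centre of the lid's round hole, at the disc's top face: 18 mm in diameter, 24 mm from the lid's middle along its x, straight down through disc and plug (16 mm). The thin black ring round it is under 1 mm high. Axes as the lid's
- thermometer: loose stem thermometer, 0.07 kg, upright in the rack, its collar resting on the rack's top. Steel stem 5 mm in diameter, 105 mm long; above it a round collar 26 mm across, 5 mm thick, then a white flat-sided handle 26 mm (its x) by 18 mm (its y) by 75 mm high with a small display. Origin: tip of the stem; z points up to the handle
- thermometer_handle (a point): centre of the thermometer's handle, on the stem's line, 147.5 mm above the stem's tip; the handle reaches 37.5 mm above and below it. x along its 26 mm width, y through its 18 mm thickness, z up
- thermometer_mark (a point): the thin black immersion ring round the stem, 52 mm above its tip and 95.5 mm below the handle's centre
- rack: blue test-tube rack, fixed on the bench, 206 mm long (its x), 80 mm wide (y), top at 118 mm (end bars 120). The thermometer's stem hangs in the 17 mm hole at x -68, y -17 mm, its tip 13 mm above the bench. Fixed glass tubes, 16 mm across, to 155 mm height at (0, 17), (34, -17), (68, 17), (68, -17) mm. Origin: centre, bench level. On either side of the calorimeter, the lid on the other
- flask: bystander: loose glass conical flask, 84 mm across, 132 mm high, beyond the calorimeter; origin at its underside
- beaker: bystander: loose glass beaker, 68 mm across, 85 mm high, beyond the calorimeter; origin at its underside
- spare_specimen: bystander: loose aluminium cylinder with a wire eye, 30 mm across, 46 mm high, between robot and calorimeter; origin at its underside
Not all that is in view belongs to the job. Of the things that look like the thermometer, the largest one is meant. What is shaped like the calorimeter but green is not meant.

How it is judged:
By the outcome, as a careful person would: the job done as asked, in the order asked, and still so for the second after the job is handed in, while the arm keeps its last pose, push and grip.
It also fails if it takes over 64 s, if anything falls off the work surface, if the arm or the gripper's body presses on something with over 40 N, if the wrist force passes 120 N, or if a joint passes its speed limit or range.

ROBOT

A 6-joint arm with a two-finger parallel gripper is mounted at the origin on the work surface. World frame = base frame: x ahead of the robot, y to its left, z up, the work surface at z = 0. Lengths are in m, angles in degrees, forces in N, time in s.
With the tool pointing down it reaches from about 0.375 to 0.9 m from the base axis. Payload 3.1 kg.
Tool frame: the origin (TCP) lies midway between the tips of the shut fingers; the grasp point (between the pads) lies 19 mm behind it; z points along the fingers, y is the direction in which the jaws open and shut (so a half turn about z gives the same grasp; the last joint's range is limited). The gripper opens to 87 mm and grips with 3 to 60 N. Pads are 19 mm wide; open, the fingers measure 117 mm over their backs; the gripper's body (75 mm by 190 mm) begins 51 mm behind the grasp point.
Start: joints at [63.913, 30.224, 82.088, -0, 67.689, -10.227], TCP at [0.171, 0.601, 0.223] pointing down, gripper open.
Joint ranges: [-176.69, 176.69], [-43.24, 126.21], [12.49, 139.97], [-82, 262], [0, 151.66], [-163.58, 163.58]. Speed limits (degrees/s): [159.86, 159.86, 180, 180, 180, 180].

INTERFACE

Orientations are given as a 3x3 rotation matrix whose columns are the frame's x, y, z axes.
In Python, from rig import status, vision, bot, models gives the robot as it stands.
- The arm moves only by the tool send_rows, never from a script. Its argument "moves" is a list of rows, each a list of 7 numbers: the shift along the tool's x, y, z in units of 25 mm (1.0 is 25 mm), then the turn, a rotation vector about the tool's x, y, z in units of 10 degrees (1.0 is 10 degrees), then the closure, from -1 (fully open) to 1 (shut), so that 0 is half open. In form: [[dx, dy, dz, rx, ry, rz, hand], ...]. A call has 1 to 12 rows; each row shifts and turns the commanded pose from where the row before left it, along the tool's axes as they then stand; what a row does not reach is not made up. A row lasts 1/8 s, in which the tool goes at most 62.5 mm and 10.7 degrees, less where a joint would pass 70% of its speed; a pose out of reach is approached as far as the arm can. A call is refused whole if a number of a shift passes 1 or a number of a turn 1, either way. A call with a gripper value outside its range is refused whole. The fingers move at their own pace and stop on an object; the grip force is fixed at half the most. Time passes only in rows, so rows that do not move let the fingers close. It gives the time, the measured TCP pose, the force and the opening at its end, in the units of the state.
- status.read_state(): the state, without advancing time (a new reading comes with each control period).
- vision.capture(name): name is "side" or "top"; returns a dict with "img" (384x512x3 uint8, red, green, blue), "depth" (384x512 float32, m along the optical axis (not along the pixel's ray), 0 where there is no reading), "fx", "fy", "cx", "cy" (pixels), "pose" (4x4, takes a point from camera to world coordinates). Camera axes: x right, y up, looking along -z (the intrinsics and any distortion apply to the point x, -y, -z); pixel columns grow to the right and rows downward; lengths in m; the calibration is good to about 2 mm. A picture is of the moment at which its call begins.
- bot.hand_in(): hands the job in, once; it reports no verdict.
Trained networks look in the newest picture that a camera, given by its name, has taken for a name from the list of things; names that differ only in an ending like _2 or _b are one class to them, and where a whole thing is asked for, a point or a joint stands for the part that bears it (a point fixed in the world has none). Each returns a list of dicts, best first, with "confidence" (0 to 1); they miss things now and then, are a little off and sometimes report something else, mostly with a low value. They report only what shows in the picture. A call takes as long as a camera call. They do not tell look-alikes from the thing itself.
- models.masks_of(camera, name): "mask" (384x512 bool, what is visible of it) and "extent" ([left, top, right, bottom] in pixels, round what is visible of it).
- models.landmark_of(camera, name): "point" ([column, row] in pixels: a listed point, or the origin of a listed thing).
The state is a dict: "time_s": time; "joint_positions": joint angles; "qvel": joint speeds; "tau": joint torques, N m; "position": TCP position; "tcp_rot": TCP orientation; "force": force on the tool from outside, world axes, zero at the start; "moment": the same for the moment, N m; "opening": opening from 0.0 (shut) to 1.0 (fully open).
Only numpy, scipy, OpenCV 4.12 (cv2) and the standard library are available. Lean on these libraries where they do the work, as an engineer would, in place of code of your own. Each camera call takes 0.05 s, during which the arm holds its last target.

## Working session

There is one attempt and no reset: what is moved stays moved. The work goes in short steps, Python scripts to look and compute and a tool call to move; the robot and the scene stay as the last step left them, time stands still between calls to the robot, and variables do not carry over. Pictures are saved under pics/ and viewed, and the job is handed in when it is done.

Besides the shell and the picture viewer there is one more tool, called after "Call:" as name(argument=value, ...), one argument or row to a line, values as JSON. send_rows: Moves the arm, as the interface text tells. Its arguments: {"type":"object","properties":{"moves":{"type":"array"}},"required":["moves"]}

```bash
mkdir -p pics; ls
python3 - <<'E'
from rig import status, vision, bot, models
import cv2,json
s=status.read_state(); print(s)
for c in("side","top"):
    d=vision.capture(c); cv2.imwrite(f"pics/{c}0.png",cv2.resize(d["img"][:,:,::-1],(800,600),interpolation=cv2.INTER_CUBIC))
    print(c,d["fx"],d["fy"],d["cx"],d["cy"],d["pose"].tolist(),[k for k in d])
    for n in["calorimeter","lid","lid_handle","lid_hole","thermometer","thermometer_handle","thermometer_mark","rack","flask","beaker","spare_specimen"]:
        print(n,[(r["point"],r["confidence"]) for r in models.landmark_of(c,n)],[(list(r["extent"]),r["confidence"]) for r in models.masks_of(c,n)])
E
```

```text
pics
{'time_s': 0.0, 'joint_positions': array([ 6.39136489e+01,  3.02789800e+01,  8.21577701e+01, -2.27431529e-03,
        6.76886384e+01, -1.02266674e+01]), 'qvel': array([-0.02288739,  0.03228114,  0.04923319, -0.03656509,  0.01170615,
        0.00386921]), 'tau': array([-3.10148152e-04, -4.40039027e+01, -1.76599056e+01,  6.33459887e-02,
        5.81306848e-02, -1.66247028e-04]), 'position': array([0.17044436, 0.60053497, 0.22156381]), 'tcp_rot': array([[-9.61937809e-01,  2.73266881e-01, -9.29330898e-04],
       [ 2.73268234e-01,  9.61935832e-01, -1.98165727e-03],
       [ 3.52435389e-04, -2.16018767e-03, -9.99997605e-01]]), 'force': array([ 0.06636238,  0.37739869, -0.33203365]), 'moment': array([ 0.00256404, -0.03188928,  0.00189269]), 'opening': 0.9987430558771356}
side 372.022319468385 372.022319468385 254.32155656457908 188.55181750163723 [[-0.9433156659956546, 0.18491733186545387, -0.2756104763301576, 0.33299753851366576], [-0.33167906170424144, -0.4951442554353759, 0.8030075755161599, 0.5787039637131063], [0.01202307423951009, 0.848903850082628, 0.5284105402059297, 0.4918013
[... 2346 characters left out ...]
([385.5, 284.7], 0.54)] [([360.3, 226.3, 383.2, 245.6], 0.86), ([375.6, 279.7, 392.0, 295.7], 0.65), ([348.5, 268.8, 363.4, 287.0], 0.54)]
thermometer_mark [([117.6, 199.5], 0.7), ([347.1, 271.5], 0.64), ([245.5, 211.5], 0.58), ([373.7, 275.9], 0.48)] [([368.2, 273.7, 395.3, 293.4], 0.81), ([358.4, 228.1, 386.1, 245.3], 0.65), ([347.6, 268.0, 367.9, 283.9], 0.51)]
rack [([347.5, 198.6], 0.69)] [([321.5, 144.6, 397.5, 255.1], 0.63)]
flask [([315.2, 101.4], 0.98), ([188.1, 112.0], 0.3)] [([298.4, 75.9, 335.2, 121.7], 0.84)]
beaker [([186.1, 111.8], 0.88), ([131.5, 204.1], 0.44)] [([167.2, 83.6, 200.1, 118.9], 0.89)]
spare_specimen [([237.1, 271.0], 0.73)] [([227.4, 264.5, 241.9, 283.0], 0.51)]
```

View pics/side0.png

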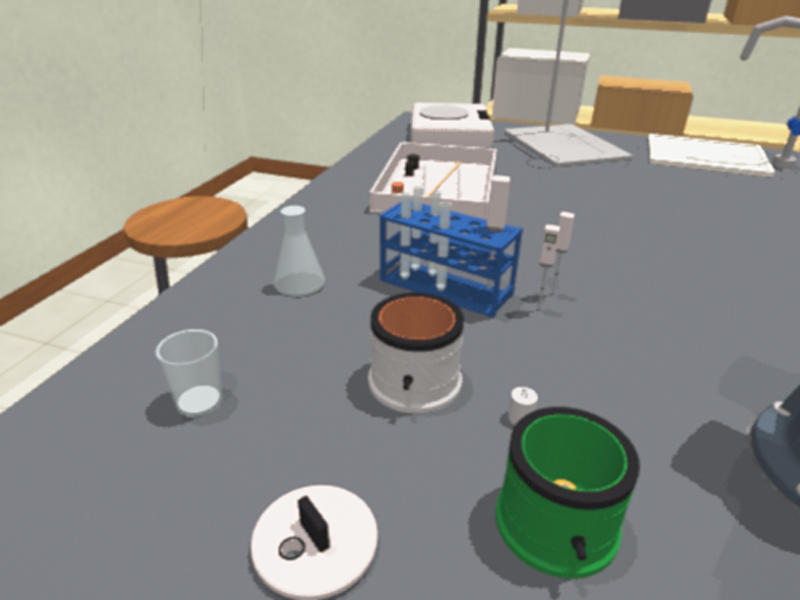

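View pics/top0.png

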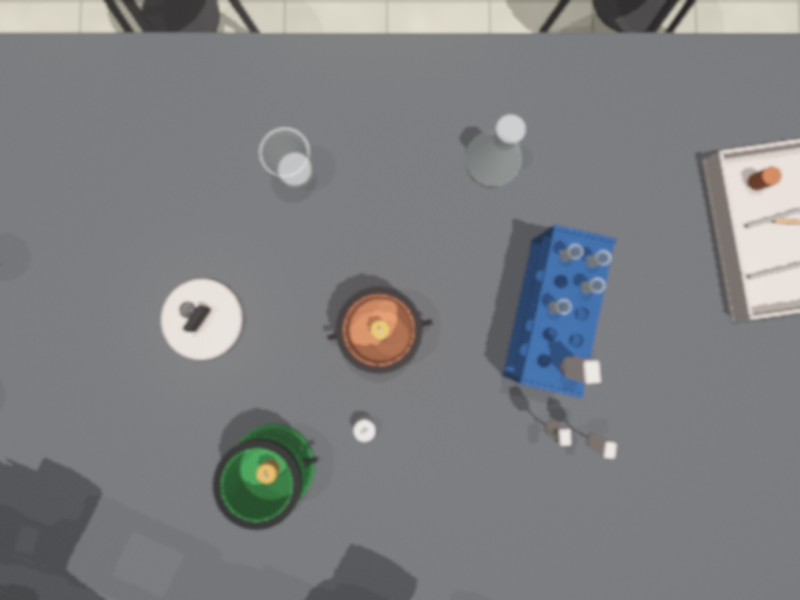

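```bash
cat > h.py <<'E'
import numpy as np,cv2
from rig import status, vision, bot, models
def cloud(d):
    z=d["depth"].astype(float); v,u=np.mgrid[:z.shape[0],:z.shape[1]]
    P=np.stack([(u-d["cx"])/d["fx"]*z,-(v-d["cy"])/d["fy"]*z,-z],-1)
    W=P@d["pose"][:3,:3].T+d["pose"][:3,3]; W[z==0]=np.nan
    return W
def ray(d,uv,h):
    r=d["pose"][:3,:3]@np.array([(uv[0]-d["cx"])/d["fx"],-(uv[1]-d["cy"])/d["fy"],-1]); o=d["pose"][:3,3]
    return o+r*(h-o[2])/r[2]
def proj(d,p):
    q=d["pose"][:3,:3].T@(np.asarray(p)-d["pose"][:3,3]); return np.array([d["cx"]+d["fx"]*q[0]/-q[2],d["cy"]-d["fy"]*q[1]/-q[2]])
def circ(P):
    A=np.c_[2*P,np.ones(len(P))]; s=np.linalg.lstsq(A,(P**2).sum(1),rcond=None)[0]; return s[0],s[1],np.sqrt(s[2]+s[0]**2+s[1]**2)
E
python3 - <<'E'
from h import *
for c in("top","side"):
    d=vision.capture(c); W=cloud(d); np.savez(f"{c}.npz",img=d["img"],**{k:d[k] for k in("depth","fx","fy","cx","cy","pose")})
    print(c)
    rays={"top":{"lid_c":((128,204.5),.016),"hole":((118.4,196.7),.016),"tab":((125.4,202.9),.033),"cal":((245.3,210.5),0),"th":((371.2,236.2),.1605)},
     "side":{"lid_c":((200.4,347.8),0),"hole":((183.5,348.9),.016),"tab":((200.5,335.1),.033),"cal":((264.7,240.1),0),"th":((318.7,129.5),.1605)}}[c]
    for k,(uv,h) in rays.items(): print(k,ray(d,uv,h).round(4))
    # table check
    m=np.isfinite(W[...,2])&(abs(W[...,2])<.01); print("table z med",np.median(W[...,2][m]))
    L=ray(d,*rays["tab"])[:2]; C=ray(d,*rays["cal"])[:2];T=ray(d,*rays["th"])[:2]
    r=np.hypot(W[...,0]-L[0],W[...,1]-L[1]); z=W[...,2]
    m=(r<.075)&(z>.008)&(z<.024); u8=m.astype(np.uint8)
    P=W[m]; cs,_=cv2.findContours(u8,cv2.RETR_EXTERNAL,cv2.CHAIN_APPROX_NONE); k=max(cs,key=len)[:,0]; B=W[k[:,1],k[:,0],:2]
    print("lid z",np.median(P[:,2]),"circle",circ(B),"mean",P.mean(0))
    m=(r<.05)&(z>.040)&(z<.06); print("tab top",m.sum(),W[m].mean(0) if m.any() else 0)
    if m.sum()>5:
        q=W[m][:,:2];w,v=np.linalg.eigh(np.cov(q.T)); print("tab long",v[:,1],np.degrees(np.arctan2(v[1,1],v[0,1])),w**.5)
    r=np.hypot(W[...,0]-C[0],W[...,1]-C[1]); m=(r<.075)&(z>.09)&(z<.11)
    P=W[m];print("rim z",np.median(P[:,2]),len(P),circ(P[:,:2]))
    r=np.hypot(W[...,0]-T[0],W[...,1]-T[1]); m=(r<.04)&(z>.19)&(z<.21)
    P=W[m];print("th top",len(P),P.mean(0)); 
    m=(r<.04)&(z>.13)&(z<.21);P=W[m];print("th all",len(P),P.mean(0),P.min(0),P.max(0))
d=vision.capture("top");i=d["img"][:,:,::-1]
def crop(i,x0,y0,x1,y1,s):return cv2.resize(i[y0:y1,x0:x1],None,fx=s,fy=s,interpolation=cv2.INTER_CUBIC)
a=crop(i,320,140,400,300,3.5); d=vision.capture("side");b=crop(d["img"][:,:,::-1],230,100,380,240,4)
cv2.imwrite("pics/crop1.png",np.hstack([a,b]))if a.shape[0]==b.shape[0] else print(a.shape,b.shape)
a=crop(i,95,170,165,240,6);cv2.imwrite("pics/crop2.png",a)
E
```

```text
top
lid_c [0.5134 0.2821 0.016 ]
hole [0.5309 0.3042 0.016 ]
tab [0.5167 0.2821 0.033 ]
cal [0.5009 0.0178 0.    ]
th [ 0.4551 -0.2164  0.1605]
table z med 0.0007487755353301484
lid z 0.01670126031105823 circle (np.float64(0.515021465049153), np.float64(0.2801283412188952), np.float64(0.056946717308816217)) mean [0.51444873 0.27852495 0.01667725]
tab top 124 [0.51503427 0.27913302 0.04909737]
tab long [-0.83577776  0.54906787] 146.69691126890808 [0.00352022 0.01216178]
rim z 0.10049905474752369 1012 (np.float64(0.5007546888748721), np.float64(0.02198364123481722), np.float64(0.05027533181729951))
th top 169 [ 0.45555578 -0.21576095  0.19769876]
th all 326 [ 0.45616215 -0.21253085  0.18064644] [ 0.44244679 -0.22611304  0.13044547] [ 0.46873971 -0.20710106  0.2016488 ]
side
lid_c [0.5164 0.2798 0.    ]
hole [0.5323 0.2993 0.016 ]
tab [0.513  0.2815 0.033 ]
cal [0.5034 0.0123 0.    ]
th [ 0.4529 -0.2157  0.1605]
table z med 0.000232560906037238
lid z 0.015722374246752047 circle (np.float64(0.5134327224072924), np.float64(0.2810157392185184), np.float64(0.05722840610056741)) mean [0.50987451 0.28801041 0.0155554 ]
tab top 267 [0.51181289 0.28342793 0.0480543 ]
tab long [-0.83702519  0.54716436] 146.8273072537004 [0.00347581 0.01244893]
rim z 0.0994330925769375 1078 (np.float64(0.4982953150939791), np.float64(0.024980120016455054), np.float64(0.05055961487927834))
th top 71 [ 0.45285586 -0.21240327  0.19556441]
th all 365 [ 0.45249571 -0.21003189  0.16708911] [ 0.44017431 -0.22383597  0.13006522] [ 0.4662302  -0.20552935  0.19935904]
```

View pics/crop1.png

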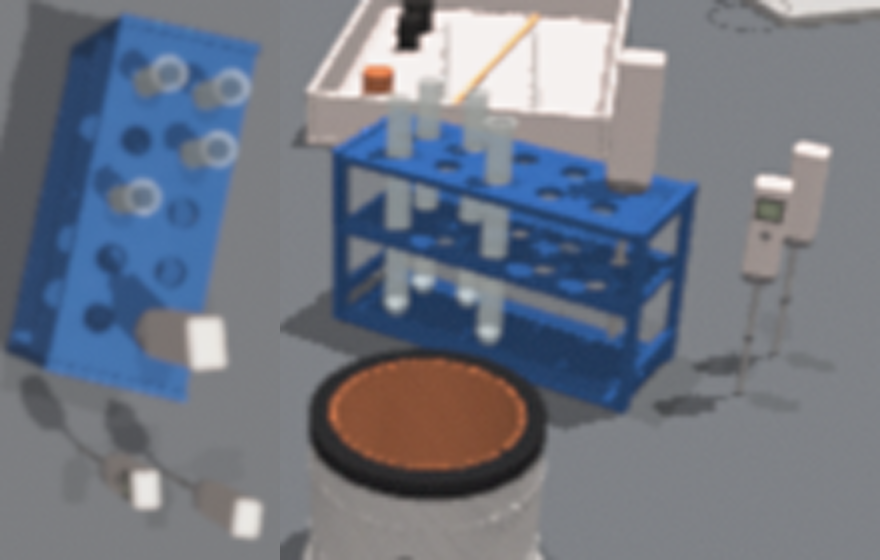

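View pics/crop2.png

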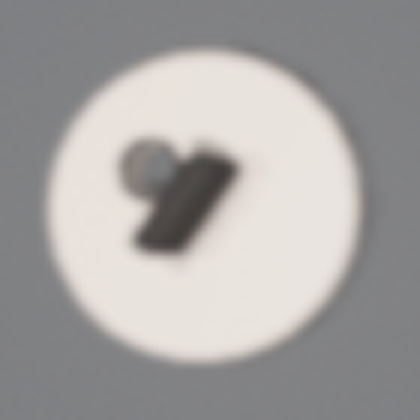

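Call:
send_rows(
  moves=[
    [0, 0, 0, 0, 0, 0.87, -1],
    [0, 0, 0, 0, 0, 0.87, -1],
    [-0.92, -0.16, 0.2, 0, 0, 0, -1],
    [-0.92, -0.16, 0.2, 0, 0, 0, -1],
    [-0.92, -0.16, 0.2, 0, 0, 0, -1],
    [-0.92, -0.16, 0.2, 0, 0, 0, -1],
    [-0.92, -0.16, 0.2, 0, 0, 0, -1],
    [-0.92, -0.16, 0.2, 0, 0, 0, -1],
    [-0.92, -0.16, 0.2, 0, 0, 0, -1],
    [-0.92, -0.16, 0.2, 0, 0, 0, -1],
    [-0.92, -0.16, 0.2, 0, 0, 0, -1],
    [-0.92, -0.16, 0.2, 0, 0, 0, -1],
  ],
)

```text
time_s: 4.0
position: [0.3422, 0.4397, 0.1722]
tcp_rot: [[-0.837, 0.547, -0.0], [0.547, 0.837, -0.001], [-0.0, -0.001, -1.0]]
force: [0.1, -0.5, 0.0]
opening: 0.999
```

Call:
send_rows(
  moves=[
    [-0.92, -0.16, 0.2, 0, 0, 0, -1],
    [-0.92, -0.16, 0.2, 0, 0, 0, -1],
    [-0.92, -0.16, 0.2, 0, 0, 0, -1],
    [-0.92, -0.16, 0.2, 0, 0, 0, -1],
    [-0.92, -0.16, 0.2, 0, 0, 0, -1],
    [-0.92, -0.16, 0.2, 0, 0, 0, -1],
    [-0.92, -0.16, 0.2, 0, 0, 0, -1],
    [-0.92, -0.16, 0.2, 0, 0, 0, -1],
    [-0.92, -0.16, 0.2, 0, 0, 0, -1],
    [-0.92, -0.16, 0.2, 0, 0, 0, -1],
    [0, 0, 0, 0, 0, 0, -1],
    [0, 0, 0, 0, 0, 0, -1],
  ],
)

```text
time_s: 5.5
position: [0.5111, 0.282, 0.1224]
tcp_rot: [[-0.836, 0.548, -0.001], [0.548, 0.836, 0.0], [0.001, -0.0, -1.0]]
force: [-1.0, 0.7, 0.3]
opening: 0.996
```

Call:
send_rows(
  moves=[
    [-0.15, 0.02, 0.6, 0, 0, 0, -1],
    [0, 0, 0.6, 0, 0, 0, -1],
    [0, 0, 0.6, 0, 0, 0, -1],
    [0, 0, 0.6, 0, 0, 0, -1],
    [0, 0, 0.6, 0, 0, 0, -1],
    [0, 0, 0, 0, 0, 0, -1],
    [0, 0, 0, 0, 0, 0, -1],
  ],
)

```text
time_s: 6.38
position: [0.5152, 0.2805, 0.0476]
tcp_rot: [[-0.836, 0.548, 0.0], [0.548, 0.836, 0.0], [-0.0, 0.0, -1.0]]
force: [0.5, 0.7, 0.6]
opening: 1.002
```

Run:
```python
from h import *
d=vision.capture("side");cv2.imwrite("pics/s1.png",cv2.resize(d["img"][250:384,120:300,::-1],None,fx=4,fy=4,interpolation=cv2.INTER_CUBIC))
s=status.read_state();print(s["position"],s["force"])
```

```text
[0.51541212 0.28051545 0.04793776] [-0.48968019 -0.27449497  0.26909871]
```

View pics/s1.png

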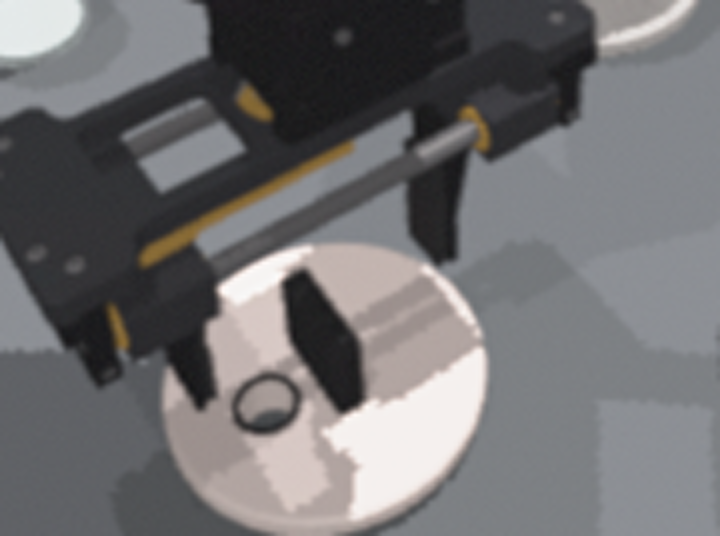

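Call:
send_rows(
  moves=[
    [0, 0, 0.5, 0, 0, 0, -1],
    [0, 0, 0.55, 0, 0, 0, -1],
    [0, 0, 0, 0, 0, 0, -1],
    [0, 0, 0, 0, 0, 0, 0],
    [0, 0, 0, 0, 0, 0, 0.5],
    [0, 0, 0, 0, 0, 0, 1],
    [0, 0, 0, 0, 0, 0, 1],
    [0, 0, 0, 0, 0, 0, 1],
    [0, 0, 0, 0, 0, 0, 1],
    [0, 0, 0, 0, 0, 0, 1],
  ],
)

```text
time_s: 7.68
position: [0.5149, 0.2804, 0.0213]
tcp_rot: [[-0.836, 0.548, 0.0], [0.548, 0.836, -0.0], [-0.0, -0.0, -1.0]]
force: [1.0, 0.2, 0.1]
opening: 0.284
```

Call:
send_rows(
  moves=[
    [0, 0, 0, 0, 0, 0, 1],
    [0, 0, 0, 0, 0, 0, 1],
    [0, 0, 0, 0, 0, 0, 1],
    [0, 0, 0, 0, 0, 0, 1],
    [0, 0, 0, 0, 0, 0, 1],
  ],
)

```text
time_s: 8.3
position: [0.515, 0.2804, 0.0213]
tcp_rot: [[-0.836, 0.548, 0.0], [0.548, 0.836, 0.0], [-0.0, 0.0, -1.0]]
force: [1.2, -0.1, 0.5]
opening: 0.138
```

Call:
send_rows(
  moves=[
    [0, 0, -0.3, 0, 0, 0, 1],
    [0, 0, -0.7, 0, 0, 0, 1],
    [0, 0, -0.9, 0, 0, 0, 1],
    [0, 0, -0.9, 0, 0, 0, 1],
    [0, 0, -0.9, 0, 0, 0, 1],
    [0, 0, -0.9, 0, 0, 0, 1],
    [0, 0, -0.9, 0, 0, 0, 1],
    [-0.25, -0.4, 0, 0, 0, 0, 1],
    [-0.45, -0.78, 0, 0, 0, 0, 1],
    [-0.45, -0.78, 0, 0, 0, 0, 1],
    [-0.45, -0.78, 0, 0, 0, 0, 1],
    [-0.45, -0.78, 0, 0, 0, 0, 1],
  ],
)

```text
time_s: 9.8
position: [0.5085, 0.1771, 0.1582]
tcp_rot: [[-0.836, 0.549, -0.002], [0.549, 0.836, -0.001], [0.001, -0.002, -1.0]]
force: [0.3, 0.2, -0.8]
opening: 0.137
```

Call:
send_rows(
  moves=[
    [-0.45, -0.78, 0, 0, 0, 0, 1],
    [-0.45, -0.78, 0, 0, 0, 0, 1],
    [-0.45, -0.78, 0, 0, 0, 0, 1],
    [-0.45, -0.78, 0, 0, 0, 0, 1],
    [-0.45, -0.78, 0, 0, 0, 0, 1],
    [-0.45, -0.78, 0, 0, 0, 0, 1],
    [-0.39, -0.72, 0, 0, 0, 0, 1],
    [0, 0, 0, 0, 0, 0, 1],
    [0, 0, 0, 0, 0, 0, 1],
    [0, 0, 0, 0, 0, 0, 1],
  ],
)

```text
time_s: 11.05
position: [0.4998, 0.024, 0.1587]
tcp_rot: [[-0.837, 0.548, -0.0], [0.548, 0.837, 0.0], [0.0, -0.0, -1.0]]
force: [0.0, -0.3, -0.7]
opening: 0.138
```

Run:
```python
from h import *
for c in("side","top"):
    d=vision.capture(c);W=cloud(d);z=W[...,2]
    x0,y0=(200,120) if c=="side" else (190,140)
    cv2.imwrite(f"pics/{c}2.png",cv2.resize(d["img"][y0:y0+140,x0:x0+130,::-1],None,fx=4,fy=4,interpolation=cv2.INTER_CUBIC))
    r=np.hypot(W[...,0]-.5,W[...,1]-.023)
    m=(r<.08)&(abs(z-.15)<.008)&(d["img"].min(-1)>110)
    P=W[m];print(c,len(P),np.median(P[:,2]),P.min(0),P.max(0))
s=status.read_state();print(s["position"],s["force"],s["opening"])
```

```text
side 1461 0.15333508916506894 [ 0.44055534 -0.03012337  0.14428619] [0.55477747 0.08363094 0.15558241]
  return _methods._mean(a, axis=axis, dtype=dtype,
  ret = ret.dtype.type(ret / rcount)
Traceback (most recent call last):
ValueError: zero-size array to reduction operation minimum which has no identity
```

View pics/side2.png

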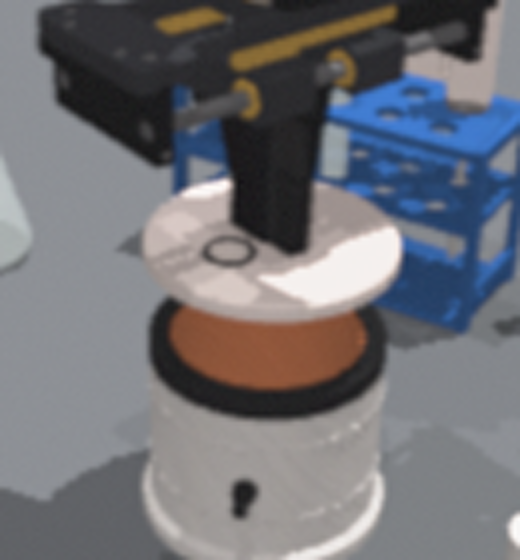

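View pics/top2.png

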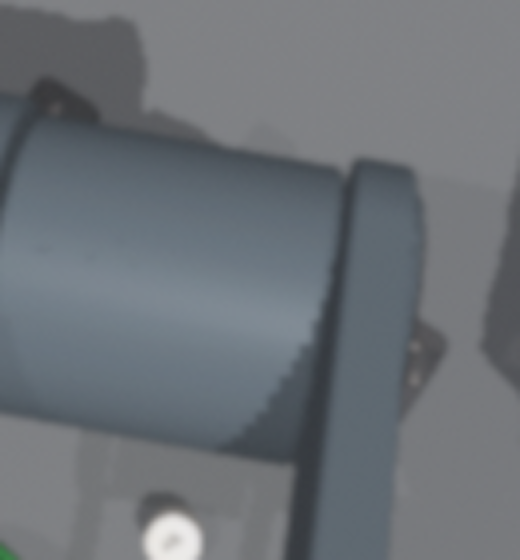

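Call:
send_rows(
  moves=[
    [-0.03, -0.05, 0.3, 0, 0, 0, 1],
    [0, 0, 0.4, 0, 0, 0, 1],
    [0, 0, 0.35, 0, 0, 0, 1],
    [0, 0, 0.25, 0, 0, 0, 1],
    [0, 0, 0.2, 0, 0, 0, 1],
    [0, 0, 0.1, 0, 0, 0, 1],
    [0, 0, 0, 0, 0, 0, 1],
    [0, 0, 0, 0, 0, 0, 1],
  ],
)

```text
time_s: 12.15
position: [0.5003, 0.0219, 0.119]
tcp_rot: [[-0.836, 0.548, 0.001], [0.548, 0.836, -0.0], [-0.001, 0.0, -1.0]]
force: [0.2, 0.4, -1.4]
opening: 0.136
```

Call:
send_rows(
  moves=[
    [0, 0, 0.06, 0, 0, 0, 1],
    [0, 0, 0.05, 0, 0, 0, 1],
    [0, 0, 0.04, 0, 0, 0, 1],
    [0, 0, 0.03, 0, 0, 0, 1],
    [0, 0, 0, 0, 0, 0, 1],
    [0, 0, 0, 0, 0, 0, 1],
  ],
)

```text
time_s: 12.9
position: [0.5001, 0.022, 0.1143]
tcp_rot: [[-0.836, 0.548, -0.0], [0.548, 0.836, -0.0], [0.0, -0.0, -1.0]]
force: [-1.4, -0.0, -0.7]
opening: 0.137
```

Call:
send_rows(
  moves=[
    [0, 0, 0.03, 0, 0, 0, 1],
    [0, 0, 0.02, 0, 0, 0, 1],
    [0, 0, 0, 0, 0, 0, 1],
    [0, 0, 0, 0, 0, 0, 1],
  ],
)

```text
time_s: 13.4
position: [0.5001, 0.022, 0.1132]
tcp_rot: [[-0.836, 0.548, 0.0], [0.548, 0.836, -0.0], [-0.0, 0.0, -1.0]]
force: [-1.2, -1.0, 1.3]
opening: 0.137
```

Call:
send_rows(
  moves=[
    [0, 0, 0.02, 0, 0, 0, 1],
    [0, 0, 0, 0, 0, 0, 1],
    [0, 0, 0, 0, 0, 0, 1],
  ],
)

```text
time_s: 13.78
position: [0.5001, 0.022, 0.1132]
tcp_rot: [[-0.836, 0.548, 0.0], [0.548, 0.836, -0.0], [-0.0, 0.0, -1.0]]
force: [-1.7, 0.6, 6.9]
opening: 0.137
```

Run:
```python
from h import *
s=status.read_state();print(s["position"],s["force"])
d=vision.capture("side");cv2.imwrite("pics/s3.png",cv2.resize(d["img"][150:280,210:320,::-1],None,fx=5,fy=4.6,interpolation=cv2.INTER_CUBIC))
print(status.read_state()["force"])
```

```text
[0.50009651 0.02197106 0.11323769] [-1.66989848  0.62201501  6.89666655]
[-1.2541066  -0.13562541  6.28976774]
```

View pics/s3.png

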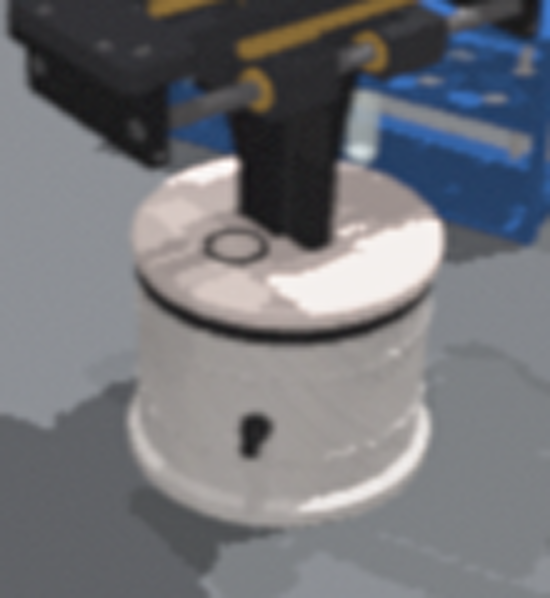

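Call:
send_rows(
  moves=[
    [0, 0, 0, 0, 0, 0, 0.5],
    [0, 0, 0, 0, 0, 0, 0],
    [0, 0, 0, 0, 0, 0, -0.5],
    [0, 0, 0, 0, 0, 0, -1],
    [0, 0, 0, 0, 0, 0, -1],
    [0, 0, -0.3, 0, 0, 0, -1],
    [0, 0, -0.7, 0, 0, 0, -1],
    [0, 0, -1, 0, 0, 0, -1],
    [0, 0, -1, 0, 0, 0, -1],
    [0, 0, -1, 0, 0, 0, -1],
    [0, 0, -1, 0, 0, 0, -1],
  ],
)

```text
time_s: 15.2
position: [0.4999, 0.022, 0.2389]
tcp_rot: [[-0.836, 0.548, 0.001], [0.548, 0.836, -0.0], [-0.001, 0.0, -1.0]]
force: [1.1, -0.4, 1.0]
opening: 1.002
```

Run:
```python
from h import *
d=vision.capture("side");W=cloud(d);z=W[...,2]
cv2.imwrite("pics/s4.png",cv2.resize(d["img"][100:280,200:380,::-1],None,fx=3.3,fy=3.3,interpolation=cv2.INTER_CUBIC))
r=np.hypot(W[...,0]-.5,W[...,1]-.023);m=(r<.08)&(abs(z-.108)<.006)&(d["img"].min(-1)>110)
P=W[m];A=np.c_[P[:,:2],np.ones(len(P))];co=np.linalg.lstsq(A,P[:,2],rcond=None)[0];print("lid plane",co,P.mean(0),P.min(0),P.max(0))
# thermometer yaw from both stored clouds
for c in("top","side"):
    d=dict(np.load(c+".npz"));W=cloud(d);z=W[...,2]
    r=np.hypot(W[...,0]-.454,W[...,1]+.215);m=(r<.03)&(z>.19)&(z<.21)
    rc=cv2.minAreaRect((W[m][:,:2]*1000).astype(np.float32));print(c,"th rect",rc,cv2.boxPoints(rc))
    m=(abs(z-.119)<.004)&(W[...,1]<-.12)&(W[...,1]>-.42)&(W[...,0]>.38)&(W[...,0]<.72)&(d["img"][...,2].astype(int)-d["img"][...,0]>50)
    rc=cv2.minAreaRect((W[m][:,:2]*1000).astype(np.float32));print(c,"rack",rc)
s=status.read_state();print(s["position"],s["time_s"],s["joint_positions"])
```

```text
lid plane [ 9.29319771e-05 -1.41687072e-02  1.08117094e-01] [0.49437495 0.03458073 0.10767307] [ 0.44084555 -0.03499998  0.10200142] [0.55592838 0.08110871 0.11316992]
top th rect ((455.2514953613281, -216.46951293945312), (26.043880462646484, 17.9617977142334), 4.026400566101074) [[ 441.63107 -208.42513]
 [ 442.8923  -226.3426 ]
 [ 468.87192 -224.5139 ]
 [ 467.6107  -206.59642]]
top rack ((525.7817993164062, -215.95411682128906), (79.46248626708984, 206.13470458984375), 77.27885437011719)
side th rect ((453.6300048828125, -214.54556274414062), (18.199588775634766, 25.070526123046875), 88.78968811035156) [[ 440.90533 -223.37856]
 [ 465.97028 -223.9081 ]
 [ 466.35468 -205.71257]
 [ 441.28973 -205.18303]]
side rack ((524.4220581054688, -216.43994140625), (83.96265411376953, 207.87225341796875), 76.99735260009766)
[0.50199611 0.02177643 0.24199894] 15.25 [-1.02787570e+01  1.91802416e+01  9.83259174e+01  3.90172200e-04
  6.20913877e+01 -6.70359413e+01]
```

View pics/s4.png

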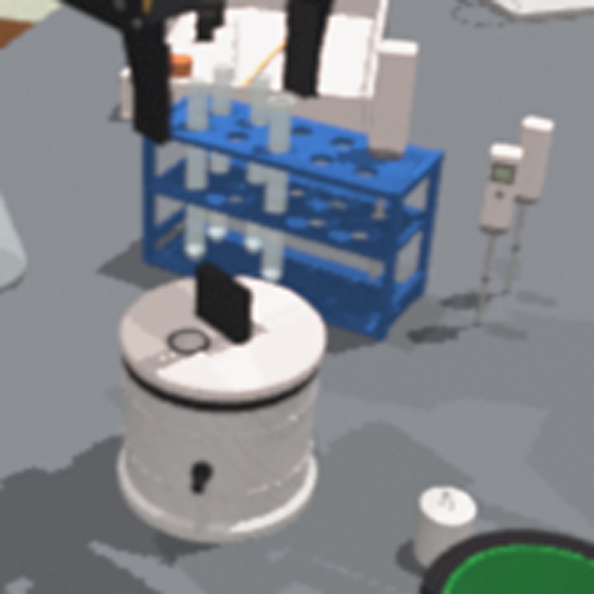

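Call:
send_rows(
  moves=[
    [0, 0, 0, 0, 0, -0.87, -1],
    [0, 0, 0, 0, 0, -0.87, -1],
    [0, 0, 0, 0, 0, -0.87, -1],
    [0, 0, 0, 0, 0, -0.87, -1],
    [0.19, -0.86, 0, 0, 0, 0, -1],
    [0.19, -0.86, 0, 0, 0, 0, -1],
    [0.19, -0.86, 0, 0, 0, 0, -1],
    [0.19, -0.86, 0, 0, 0, 0, -1],
    [0.19, -0.86, 0, 0, 0, 0, -1],
    [0.19, -0.86, 0, 0, 0, 0, -1],
    [0.19, -0.86, 0, 0, 0, 0, -1],
    [0.19, -0.86, 0, 0, 0, 0, -1],
  ],
)

```text
time_s: 16.75
position: [0.4663, -0.1515, 0.2375]
tcp_rot: [[-1.0, -0.027, -0.0], [-0.027, 1.0, 0.0], [0.0, 0.0, -1.0]]
force: [1.1, 0.6, 0.6]
opening: 1.001
```

Call:
send_rows(
  moves=[
    [0.19, -0.86, 0, 0, 0, 0, -1],
    [0.19, -0.86, 0, 0, 0, 0, -1],
    [0.19, -0.86, 0, 0, 0, 0, -1],
    [0, 0, 0, 0, 0, 0, -1],
    [0, 0, 0, 0, 0, 0, -1],
  ],
)

```text
time_s: 17.38
position: [0.4539, -0.2151, 0.2374]
tcp_rot: [[-1.0, -0.027, -0.0], [-0.027, 1.0, 0.001], [0.0, 0.001, -1.0]]
force: [-0.1, -0.2, -0.3]
opening: 1.0
```

Run:
```python
from h import *
d=vision.capture("side")
cv2.imwrite("pics/s5.png",cv2.resize(d["img"][70:220,220:380,::-1],None,fx=4,fy=4,interpolation=cv2.INTER_CUBIC))
s=status.read_state();print(s["position"],s["time_s"],s["joint_positions"],s["tcp_rot"])
```

```text
[ 0.45400638 -0.2148458   0.23744579] 17.425 [-3.81056099e+01  1.96850417e+01  9.83723044e+01  2.47530966e-02
  6.19869425e+01 -1.29685232e+02] [[-9.99625494e-01 -2.73629908e-02 -3.72837522e-04]
 [-2.73632741e-02  9.99625253e-01  7.77112777e-04]
 [ 3.51433672e-04  7.87023798e-04 -9.99999629e-01]]
```

View pics/s5.png

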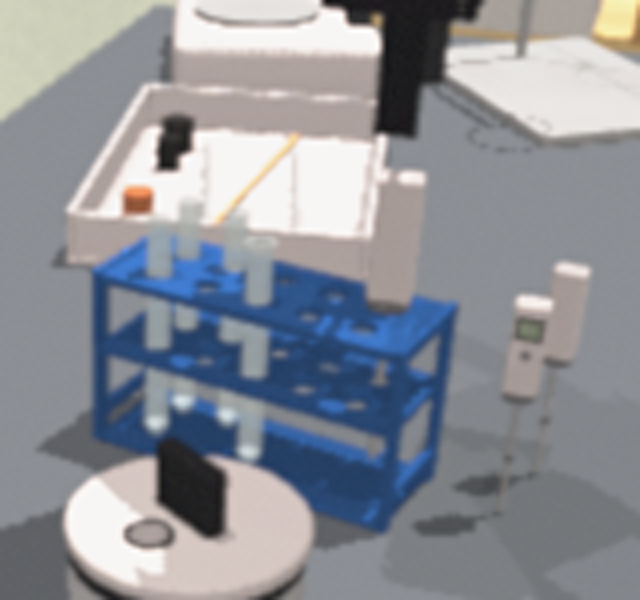

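Call:
send_rows(
  moves=[
    [0, -0.06, 0.4, 0, 0, 0, -1],
    [0, 0, 0.7, 0, 0, 0, -1],
    [0, 0, 0.7, 0, 0, 0, -1],
    [0, 0, 0.7, 0, 0, 0, -1],
    [0, 0, 0.7, 0, 0, 0, -1],
    [0, 0, 0.6, 0, 0, 0, -1],
    [0, 0, 0, 0, 0, 0, -1],
    [0, 0, 0, 0, 0, 0, 0],
    [0, 0, 0, 0, 0, 0, 0.3],
  ],
)

```text
time_s: 18.55
position: [0.4546, -0.2175, 0.1432]
tcp_rot: [[-1.0, -0.027, 0.001], [-0.027, 1.0, -0.001], [-0.001, -0.001, -1.0]]
force: [0.6, -0.2, -0.2]
opening: 0.855
```

Run:
```python
from h import *
d=vision.capture("side")
cv2.imwrite("pics/s6.png",cv2.resize(d["img"][70:220,220:380,::-1],None,fx=4,fy=4,interpolation=cv2.INTER_CUBIC))
s=status.read_state();print(s["position"],s["time_s"],s["opening"],s["force"])
```

```text
[ 0.45460052 -0.21751946  0.14315536] 18.6 0.809041855813191 [ 0.25965064  0.66103699 -0.36519287]
```

View pics/s6.png

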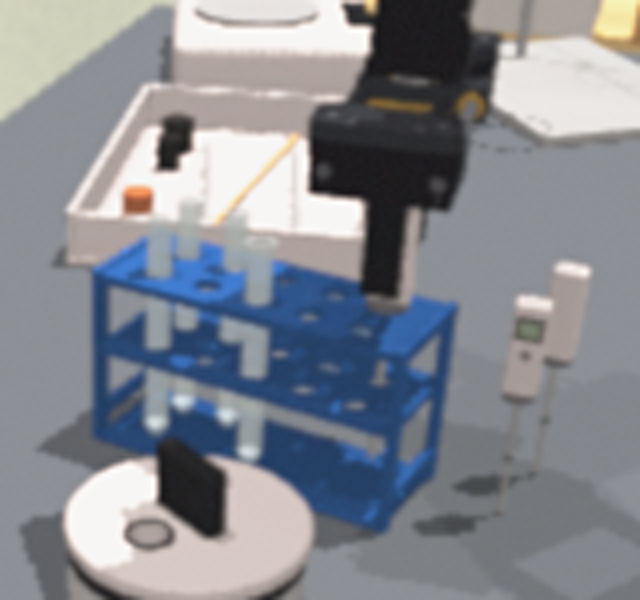

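Call:
send_rows(
  moves=[
    [0, 0, 0, 0, 0, 0, 0.5],
    [0, 0, 0, 0, 0, 0, 0.6],
    [0, 0, 0, 0, 0, 0, 1],
    [0, 0, 0, 0, 0, 0, 1],
    [0, 0, 0, 0, 0, 0, 1],
    [0, 0, 0, 0, 0, 0, 1],
    [0, 0, 0, 0, 0, 0, 1],
    [0, 0, 0, 0, 0, 0, 1],
    [0, 0, 0, 0, 0, 0, 1],
    [0, 0, 0, 0, 0, 0, 1],
  ],
)

```text
time_s: 19.85
position: [0.4542, -0.2173, 0.1425]
tcp_rot: [[-1.0, -0.027, -0.0], [-0.027, 1.0, 0.0], [0.0, 0.0, -1.0]]
force: [0.0, 0.1, -0.3]
opening: 0.205
```

Call:
send_rows(
  moves=[
    [0, 0, -0.2, 0, 0, 0, 1],
    [0, 0, -0.4, 0, 0, 0, 1],
    [0, 0, -0.6, 0, 0, 0, 1],
    [0, 0, -0.7, 0, 0, 0, 1],
    [0, 0, -0.7, 0, 0, 0, 1],
    [0, 0, -0.7, 0, 0, 0, 1],
    [0, 0, -0.7, 0, 0, 0, 1],
    [0, 0, -0.7, 0, 0, 0, 1],
    [0, 0, -0.7, 0, 0, 0, 1],
    [0, 0, -0.5, 0, 0, 0, 1],
    [0, 0, -0.2, 0, 0, 0, 1],
    [0, 0, 0, 0, 0, 0, 1],
  ],
)

```text
time_s: 21.35
position: [0.4541, -0.2173, 0.2952]
tcp_rot: [[-1.0, -0.027, 0.0], [-0.027, 1.0, -0.0], [-0.0, -0.0, -1.0]]
force: [-0.2, 0.2, -0.5]
opening: 0.206
```

Run:
```python
from h import *
d=vision.capture("side")
cv2.imwrite("pics/s7.png",cv2.resize(d["img"][40:220,220:380,::-1],None,fx=3.3,fy=3.3,interpolation=cv2.INTER_CUBIC))
s=status.read_state();print(s["position"],s["time_s"],s["opening"],s["force"])
for c in("top","side"):
    d=vision.capture(c)
    for r in models.landmark_of(c,"lid_hole"): print(c,r["point"],r["confidence"],ray(d,r["point"],.108))
    # hole ring by image around expected
cv2.imwrite("pics/t7.png",cv2.resize(vision.capture("top")["img"][160:260,190:310,::-1],None,fx=6,fy=6,interpolation=cv2.INTER_CUBIC))
```

```text
[ 0.45394592 -0.21713433  0.29471312] 21.4 0.20642398273173462 [-0.01224441 -0.20307532 -0.26407779]
top [229.9, 203.2] 0.91 [0.51561114 0.04673563 0.108     ]
side [255.5, 202.2] 0.72 [0.51535013 0.03961837 0.108     ]
```

View pics/s7.png

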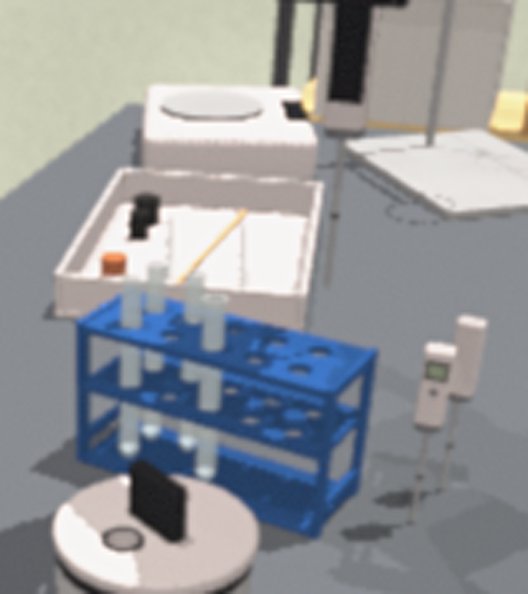

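View pics/t7.png

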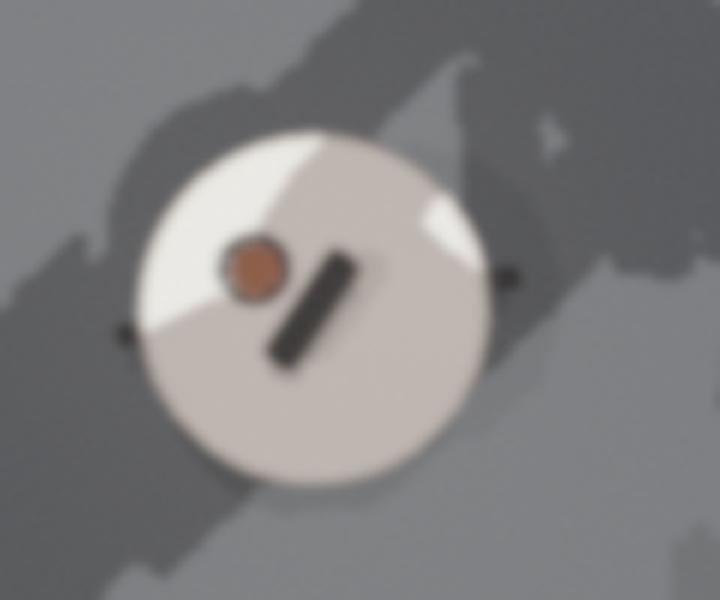

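Run:
```python
from h import *
def ctr(c,box):
    d=vision.capture(c); x0,y0,x1,y1=box; g=d["img"][y0:y1,x0:x1]
    return d,cv2.resize(g[:,:,::-1],None,fx=12,fy=12,interpolation=cv2.INTER_CUBIC)
for c,b,uv in(("top",(217,190,257,230),(232.25,204.4)),("side",(235,185,280,220),(256.9,202.7))):
    d,i=ctr(c,b)
    print(c,"hole",ray(d,uv,.108))
    for cx,cy in((.5001,.022),):
        for n,h,col in(((cx+.0132,cy+.0201),.108,(0,0,255)),((cx,cy),.142,(0,255,0)),((cx,cy),.108,(255,0,0))):
            p=(proj(d,[*n,h])-np.array(b[:2])+.5)*12; cv2.circle(i,tuple(int(v) for v in p),4,col,-1)
    p=ray(d,uv,.108)
    th=np.linspace(0,2*np.pi,60)
    pts=np.array([(proj(d,[p[0]+.009*np.cos(t),p[1]+.009*np.sin(t),.108])-np.array(b[:2])+.5)*12 for t in th]).astype(int)
    cv2.polylines(i,[pts],True,(0,255,255),1)
    cv2.imwrite(f"pics/{c}8.png",i)
    if c=="top":
        # lid disc fit
        W=cloud(d);z=W[...,2];m=(np.hypot(W[...,0]-.5,W[...,1]-.022)<.07)&(abs(z-.108)<.006);
        k=max(cv2.findContours(m.astype(np.uint8),0,1)[0],key=len)[:,0]
        P=np.array([ray(d,q,.108)[:2] for q in k]);print("lid circ",circ(P))
```

```text
top hole [0.51323583 0.04202809 0.108     ]
lid circ (np.float64(0.4998732555003032), np.float64(0.022168910686361648), np.float64(0.05697345159735466))
side hole [0.51239328 0.04027306 0.108     ]
```

View pics/top8.png

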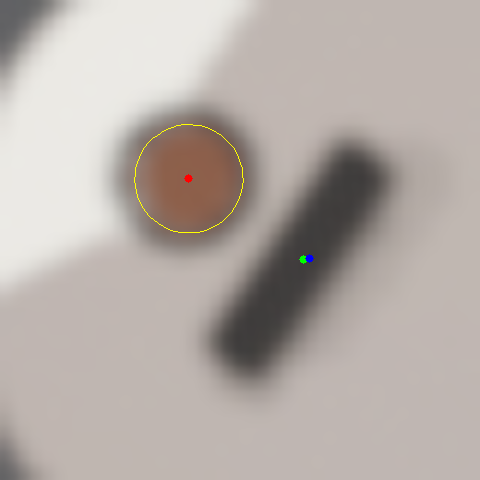

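View pics/side8.png

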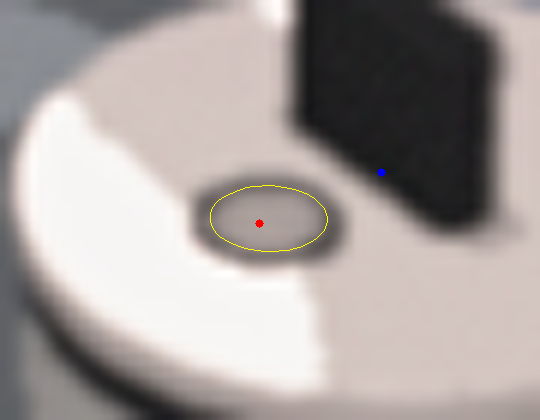

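Call:
send_rows(
  moves=[
    [-0.09, 0.35, 0, 0, 0, 0, 1],
    [-0.18, 0.7, 0, 0, 0, 0, 1],
    [-0.217, 0.85, 0, 0, 0, 0, 1],
    [-0.217, 0.85, 0, 0, 0, 0, 1],
    [-0.217, 0.85, 0, 0, 0, 0, 1],
    [-0.217, 0.85, 0, 0, 0, 0, 1],
    [-0.217, 0.85, 0, 0, 0, 0, 1],
    [-0.217, 0.85, 0, 0, 0, 0, 1],
    [-0.217, 0.85, 0, 0, 0, 0, 1],
    [-0.217, 0.85, 0, 0, 0, 0, 1],
    [-0.217, 0.85, 0, 0, 0, 0, 1],
    [-0.217, 0.85, 0, 0, 0, 0, 1],
  ],
)

```text
time_s: 23.25
position: [0.5084, 0.0251, 0.2951]
tcp_rot: [[-1.0, -0.028, -0.0], [-0.028, 1.0, 0.0], [0.0, 0.0, -1.0]]
force: [-0.5, -0.4, -0.8]
opening: 0.209
```

Call:
send_rows(
  moves=[
    [-0.13, 0.5, 0, 0, 0, 0, 1],
    [-0.06, 0.26, 0, 0, 0, 0, 1],
    [0, 0, 0, 0, 0, 0, 1],
    [0, 0, 0, 0, 0, 0, 1],
    [0, 0, 0, 0, 0, 0, 1],
  ],
)

```text
time_s: 23.88
position: [0.513, 0.0415, 0.295]
tcp_rot: [[-1.0, -0.026, -0.0], [-0.026, 1.0, -0.0], [0.0, -0.0, -1.0]]
force: [0.4, 0.5, -1.7]
opening: 0.203
```

```bash
cat > chk.py <<'E'
from h import *
import sys
s=status.read_state();t=s["position"];print(t.round(4),s["time_s"],s["opening"],s["force"].round(1),s["tcp_rot"][:,2].round(4))
d=vision.capture("side");b=(215,80,300,230) if len(sys.argv)<3 else eval(sys.argv[2]);f=4
i=cv2.resize(d["img"][b[1]:b[3],b[0]:b[2],::-1],None,fx=f,fy=f,interpolation=cv2.INTER_CUBIC);j=i.copy()
tipz=t[2]+.019-.1475
q=lambda p:tuple(int(v) for v in (proj(d,p)-np.array(b[:2])+.5)*f)
print("tip z",tipz)
for h in(0,.052,.105):cv2.circle(j,q([t[0],t[1],tipz+h]),2,(0,0,255),-1)
cv2.circle(j,q([.5132,.0421,.108]),2,(0,255,0),-1)
cv2.imwrite(sys.argv[1],np.hstack([i,j]))
print("proj stem",[proj(d,[t[0],t[1],tipz+h]).round(1).tolist() for h in(0,.052,.105)], "hole",proj(d,[.5132,.0421,.108]))
E
python3 chk.py pics/c1.png
```

```text
[0.513  0.0415 0.295 ] 23.875 0.2027410133997598 [ 0.4  0.5 -1.7] [-1.e-04 -2.e-04 -1.e+00]
tip z 0.16653837736463342
proj stem [[256.9, 175.4], [257.4, 148.5], [257.9, 118.6]] hole [256.16053722 203.1370183 ]
```

View pics/c1.png

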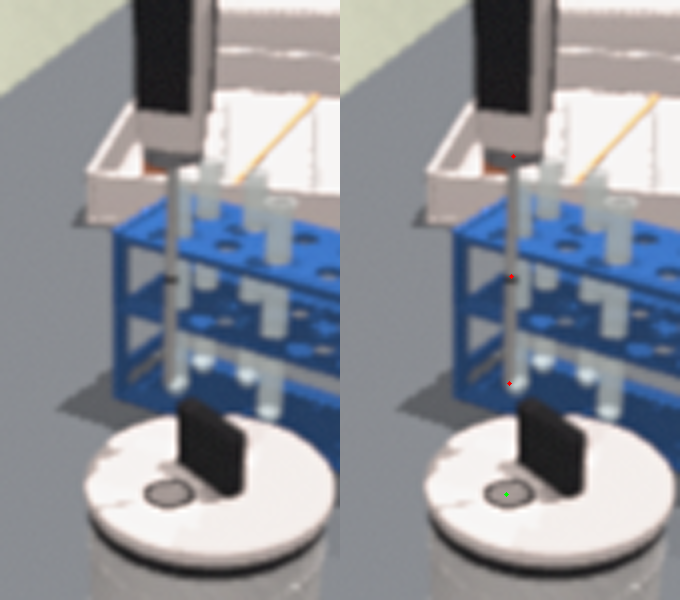

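Run:
```python
from h import *
d=vision.capture("side");b=(240,110,280,215)
i=cv2.resize(d["img"][b[1]:b[3],b[0]:b[2],::-1],None,fx=7.5,fy=7.5,interpolation=cv2.INTER_LINEAR)
cv2.imwrite("pics/z1.png",i)
g=d["img"].astype(int)
for r in(124,130,136,142,150,156,162,168,172,174,176,178):print(r,g[r,250:266].sum(-1)//3)
```

```text
124 [181 186 196 206 223 223 184 135 129 164 207 220 230 236 216 189]
130 [163 161 159 156 146 129 122 122 125 139 158 160 155 147 154 160]
136 [129 131 130 131 125 123 124 122 124 136 154 156 147 130 127 129]
142 [119 109 100  92  86  88 104 123 126 121 118 123 126 127 128 130]
150 [135 122 106  88  73  68  65  73  84 115 145 146 127 119 144 154]
156 [ 74  76  75  74  75  86 107 120 129 140 145 133 104  74  67  68]
162 [143 142 142 140 128 115 112 121 121 112 103  90  81  79  81  83]
168 [ 69  67  74  92 105 103 114 124 137 154 156 148 137 151 170 174]
172 [ 85  83  79  72  74  90 110 123 135 148 148 134  98  91 121 138]
174 [ 71  70  72  76  74  90 112 129 154 183 180 149  99  68  66  68]
176 [ 83  80  75  69  69  78 106 148 188 193 168 133  88  66  66  66]
178 [ 76  74  73  73  74  74  80  95 109 110  95  76  64  64  64  67]
```

View pics/z1.png

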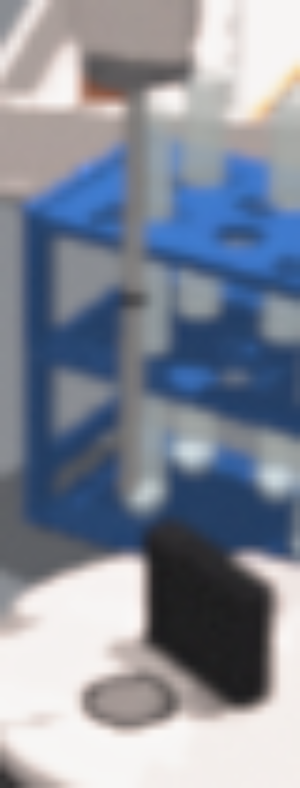

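Call:
send_rows(
  moves=[
    [0.03, 0.02, 0.2, 0, 0, 0, 1],
    [0, 0, 0.35, 0, 0, 0, 1],
    [0, 0, 0.4, 0, 0, 0, 1],
    [0, 0, 0.4, 0, 0, 0, 1],
    [0, 0, 0.3, 0, 0, 0, 1],
    [0, 0, 0.15, 0, 0, 0, 1],
    [0, 0, 0, 0, 0, 0, 1],
    [0, 0, 0, 0, 0, 0, 1],
  ],
)

```text
time_s: 24.98
position: [0.5125, 0.0425, 0.2503]
tcp_rot: [[-1.0, -0.027, 0.001], [-0.027, 1.0, -0.0], [-0.001, -0.0, -1.0]]
force: [-0.4, -0.2, -1.2]
opening: 0.206
```

```bash
python3 chk.py pics/c2.png "(225,130,295,225)"
python3 - <<'E'
from h import *
s=[status.read_state()["position"]]
d=vision.capture("side");b=(235,140,285,215)
i=cv2.resize(d["img"][b[1]:b[3],b[0]:b[2],::-1],None,fx=8,fy=8,interpolation=cv2.INTER_LINEAR)
cv2.imwrite("pics/z2.png",i); print(s)
g=d["img"].astype(int)
for r in range(160,208,3):print(r,g[r,247:268].sum(-1)//3)
E
```

```text
[0.5125 0.0425 0.2503] 24.975 0.20570139855472952 [-0.4 -0.2 -1.2] [ 7.e-04 -1.e-04 -1.e+00]
tip z 0.12184589685986155
proj stem [[256.5, 197.0], [257.0, 172.0], [257.5, 144.3]] hole [256.16053722 203.1370183 ]
[array([0.51249302, 0.04254349, 0.25038598])]
160 [111 134 136 130 121 110  98  90  94 109 120 113  89  76  77  89 109 116
 117 113 108]
163 [115 140 143 143 142 138 130 110  99 112 125 130 138 139 129 112 101  94
  87  77  72]
166 [113 129 122 107  89  74  69  70  86 110 127 136 147 153 152 145 151 160
 164 162 158]
169 [ 75  74  68  66  71  80  90  95  97 115 128 141 157 158 149 144 175 206
 212 204 186]
172 [ 71  80  85  86  84  79  75  74  80  89  99 110 135 147 134  97  93 120
 139 131 111]
175 [ 76  78  75  74  77  76  75  72  85 108 125 159 198 192 157 101  68  66
  67  67  67]
178 [ 74  74  75  75  76  75  74  78  96 119 126 125 115  95  76  66  63  65
  66  67  65]
181 [ 91  85  78  77  74  73  76  76  94 117 121 105  64  42  40  42  42  43
  47  53  58]
184 [ 96  95  95  96 106 120 135 153 148 128 132 132  78  30  30  32  34  37
  40  42  42]
187 [216 239 243 243 244 244 243 244 237 167 135 139  83  32  30  31  32  32
  32  33  33]
190 [206 210 209 211 223 238 241 243 237 164 135 138  82  32  30  31  31  31
  32  31  31]
193 [194 216 231 242 242 242 244 243 221 150 146 162  97  33  29  31  34  33
  32  32  31]
196 [243 244 244 245 245 245 244 224 175 133 132 146 133 100  65  38  29  31
  30  32  32]
199 [243 243 243 243 244 243 242 237 222 201 183 155 154 169 168 147 112  81
  54  34  30]
202 [243 243 242 218 134 107 136 150 153 155 157 157 157 146 122  91 111 141
 146 139 123]
205 [221 219 208 194 168 129 114 126 138 143 144 141 129 110  98 119 177 207
 183 171 171]
```

View pics/z2.png

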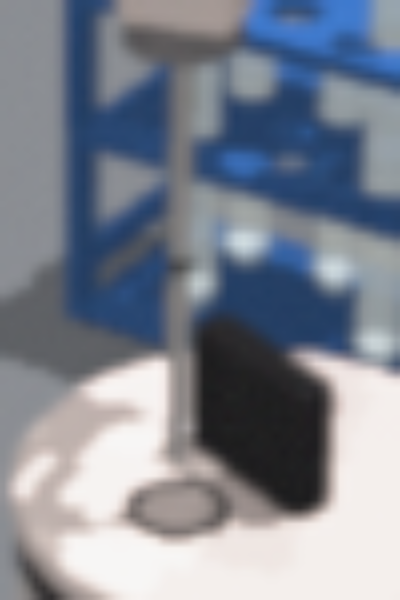

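Run:
```python
from h import *
d=vision.capture("side");W=cloud(d);D=d["depth"]
for r in range(150,198,4):print(r,D[r,254:261].round(4),W[r,257].round(4))
m=(np.abs(W[...,2]-.108)<.006)&(np.hypot(W[...,0]-.5,W[...,1]-.022)<.054)&(W[...,1]>.03)
print("lid z",np.median(W[m][:,2]))
# lid front edge circle in side: contour of lid
m=(np.abs(W[...,2]-.108)<.006)&(np.hypot(W[...,0]-.5,W[...,1]-.022)<.07)
print(W[m].min(0),W[m].max(0))
# finger front: points of black finger
s=status.read_state();t=s["position"];m=(abs(W[...,0]-t[0])<.02)&(abs(W[...,1]-t[1])<.05)&(W[...,2]>.255)&(W[...,2]<.29)
print("finger",t,m.sum(),np.percentile(W[m],[5,25,50,75,95],axis=0).round(4))
d=vision.capture("top");cv2.imwrite("pics/t9.png",cv2.resize(d["img"][140:270,170:330,::-1],None,fx=4,fy=4))
```

```text
150 [0.957  0.9596 0.9556 0.6242 0.6228 0.9165 0.9151] [0.5128 0.0439 0.2169]
154 [0.9378 0.9397 0.6295 0.6268 0.6259 0.9186 0.9223] [0.5123 0.0451 0.2101]
158 [0.9184 0.9203 0.6319 0.632  0.6312 0.9224 0.9163] [0.5125 0.044  0.2019]
162 [1.0504 0.9964 0.6377 0.635  0.6384 0.9136 0.916 ] [0.5121 0.0449 0.1948]
166 [0.9892 0.992  0.638  0.6406 0.64   0.9401 0.9429] [0.5124 0.0435 0.1863]
170 [1.0117 0.9983 0.6468 0.6435 0.6466 0.946  0.9498] [0.5119 0.0445 0.1791]
174 [0.9821 0.9842 0.6482 0.6488 0.6458 0.9533 0.9508] [0.5121 0.0436 0.1706]
178 [0.9633 0.964  0.6549 0.653  0.6529 0.9605 0.9622] [0.512  0.0436 0.1625]
182 [0.9513 0.949  0.6587 0.6565 0.6566 0.6861 0.688 ] [0.5116 0.0443 0.1548]
186 [0.7365 0.7345 0.663  0.6608 0.6633 0.6919 0.6923] [0.5115 0.0443 0.1465]
190 [0.7224 0.7203 0.6674 0.6661 0.668  0.6975 0.6942] [0.5116 0.0435 0.1377]
194 [0.7069 0.7106 0.6692 0.6712 0.6712 0.7003 0.6993] [0.5116 0.043  0.1288]
lid z 0.10803645953774241
[ 0.44031207 -0.03483974  0.10203948] [0.5552125  0.08082535 0.11389729]
finger [0.51245498 0.0425406  0.2503895 ] 399 [[0.4996 0.0283 0.2567]
 [0.5012 0.0502 0.264 ]
 [0.506  0.0595 0.2728]
 [0.5141 0.0615 0.2816]
 [0.5207 0.0634 0.2881]]
```

View pics/t9.png

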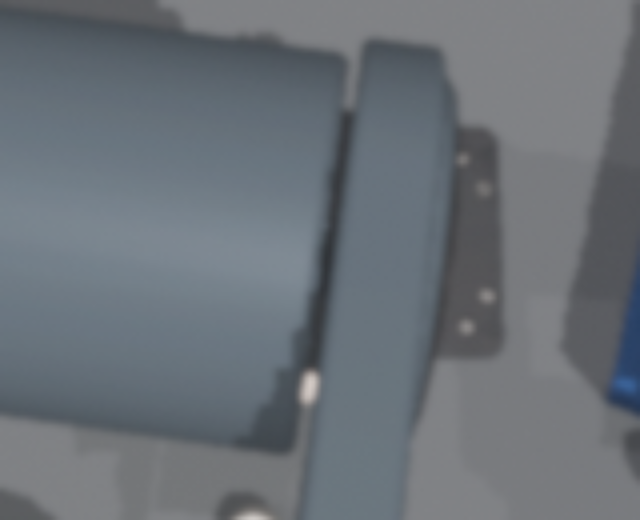

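Call:
send_rows(
  moves=[
    [0, -0.03, 0.05, 0, 0, 0, 1],
    [0, 0, 0.15, 0, 0, 0, 1],
    [0, 0, 0.25, 0, 0, 0, 1],
    [0, 0, 0.25, 0, 0, 0, 1],
    [0, 0, 0.25, 0, 0, 0, 1],
    [0, 0, 0.25, 0, 0, 0, 1],
    [0, 0, 0.25, 0, 0, 0, 1],
    [0, 0, 0.25, 0, 0, 0, 1],
    [0, 0, 0.25, 0, 0, 0, 1],
    [0, 0, 0.25, 0, 0, 0, 1],
    [0, 0, 0.15, 0, 0, 0, 1],
    [0, 0, 0.05, 0, 0, 0, 1],
  ],
)

```text
time_s: 26.68
position: [0.5122, 0.0418, 0.1898]
tcp_rot: [[-1.0, -0.027, -0.0], [-0.027, 1.0, 0.0], [0.0, 0.0, -1.0]]
force: [-0.5, 0.8, 0.3]
opening: 0.207
```

Call:
send_rows(
  moves=[
    [0, 0, 0, 0, 0, 0, 1],
    [0, 0, 0, 0, 0, 0, 1],
  ],
)

```text
time_s: 26.92
position: [0.5124, 0.0418, 0.1902]
tcp_rot: [[-1.0, -0.027, 0.0], [-0.027, 1.0, -0.0], [-0.0, -0.0, -1.0]]
force: [-0.2, -0.0, 0.1]
opening: 0.204
```

```bash
cat > z.py <<'E'
from h import *
import sys
s=status.read_state();print(s["position"].round(4),s["force"].round(1),s["opening"],s["time_s"])
d=vision.capture("side");b=(235,165,285,220)
i=cv2.resize(d["img"][b[1]:b[3],b[0]:b[2],::-1],None,fx=10,fy=10,interpolation=cv2.INTER_LINEAR)
cv2.imwrite(sys.argv[1],i)
g=d["img"].astype(int)
for r in range(192,210):print(r,g[r,249:268].sum(-1)//3)
E
python3 z.py pics/z3.png
```

```text
[0.5124 0.0418 0.1902] [-0.2 -0.   0.1] 0.20426339693870763 26.925
192 [181 181 181 180 181 181 168 139 135 131  76  30  27  31  33  33  32  31
  30]
193 [180 180 180 180 181 180 168 140 136 129  74  32  31  30  31  31  31  31
  30]
194 [203 206 199 186 181 181 168 139 125 108  60  29  29  31  31  29  32  32
  31]
195 [238 240 228 194 181 179 167 137 125 110  72  42  30  29  32  31  30  31
  30]
196 [241 238 213 185 179 178 167 137 129 127 109  82  54  34  30  32  30  31
  32]
197 [236 213 187 181 189 201 190 142 131 137 139 126  98  64  38  28  30  31
  30]
198 [219 190 182 185 212 238 228 160 131 137 144 144 133 108  69  41  30  30
  32]
199 [215 197 192 184 206 233 212 150 129 128 126 134 139 134 112  82  53  35
  30]
200 [206 199 182 154 146 151 135 120 118 109 103 102 114 134 137 127  97  65
  42]
201 [196 179 138 106 116 125 113  92  86 108 135 119 100 108 136 146 134 109
  82]
202 [176 146  95  97 134 150 137  99  87 116 148 145 123  94 119 148 148 140
 124]
203 [170 134  89 112 145 156 149 123 119 136 153 153 133  93 101 140 147 146
 142]
204 [172 140  90 102 135 153 150 130 129 142 151 145 122  89 116 154 151 145
 144]
205 [178 160 120  92 101 127 135 119 121 130 130 112 100 120 177 207 184 172
 171]
206 [182 178 162 147 149 140 110  98  99 106 122 139 160 189 225 231 227 225
 226]
207 [178 178 190 218 237 229 178 160 162 172 199 221 226 229 233 233 233 233
 233]
208 [176 186 215 238 244 241 230 226 226 227 230 233 233 233 233 232 232 233
 232]
209 [207 222 230 235 236 236 233 233 233 233 233 233 233 232 232 232 232 232
 232]
```

View pics/z3.png

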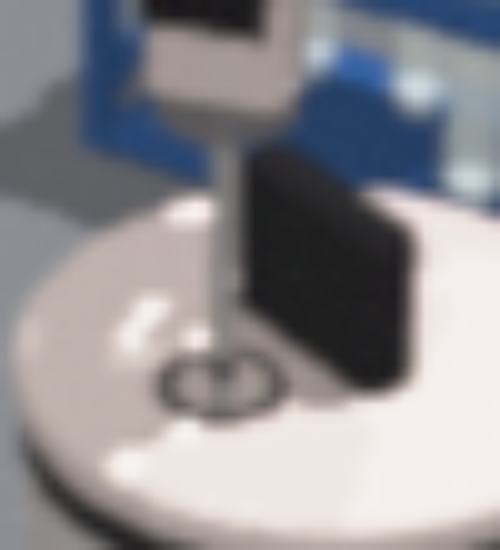

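Call:
send_rows(
  moves=[
    [0, 0, 0.07, 0, 0, 0, 1],
    [0, 0, 0.06, 0, 0, 0, 1],
    [0, 0, 0, 0, 0, 0, 1],
    [0, 0, 0, 0, 0, 0, 1],
    [0, 0, 0, 0, 0, 0, 1],
    [0, 0, 0, 0, 0, 0, 1],
  ],
)

```text
time_s: 27.72
position: [0.5123, 0.0418, 0.1868]
tcp_rot: [[-1.0, -0.027, 0.0], [-0.027, 1.0, -0.0], [-0.0, -0.0, -1.0]]
force: [-0.0, 0.1, -1.1]
opening: 0.204
```

```bash
python3 z.py pics/z4.png
python3 - <<'E'
from h import *
d=vision.capture("side");W=cloud(d)
for r in range(186,206,2):print(r,W[r,255:260,1].round(4),W[r,257].round(4))
E
```

```text
[0.5123 0.0418 0.1868] [-0.   0.1 -1.1] 0.20360000171463513 27.725
192 [180 181 180 181 181 181 169 139 123 108  62  30  31  31  31  30  31  32
  30]
193 [180 181 181 180 182 180 169 141 124 108  60  31  33  32  31  28  31  31
  32]
194 [203 206 200 184 181 180 170 141 128 108  60  29  27  31  31  30  32  33
  31]
195 [238 241 233 199 180 180 170 143 127 114  74  43  31  31  31  32  30  31
  30]
196 [243 244 235 199 180 180 169 143 131 126 109  82  54  36  29  28  30  31
  31]
197 [241 238 214 185 181 187 185 146 130 135 138 126  99  64  37  29  32  31
  31]
198 [240 216 186 181 192 217 220 160 131 137 142 145 133 109  70  43  30  31
  31]
199 [237 204 183 180 198 223 207 151 128 127 125 134 139 134 111  83  53  35
  30]
200 [217 199 177 154 144 150 140 128 125 116 104 101 113 133 139 127  98  63
  42]
201 [200 181 139 107 116 129 129 126 128 136 140 119  99 107 136 145 133 111
  81]
202 [190 154  97  98 134 145 131 112 113 123 148 145 122  93 119 149 149 140
 123]
203 [176 137  91 114 146 154 137  93  85 112 147 154 132  92 103 142 147 147
 142]
204 [173 139  92 102 136 153 145 112 
[... 410 characters left out ...]
 234 233 233 233 233 233 232 232 232 232 232
 232]
186 [-0.0139  0.0431  0.043   0.0416  0.0167] [0.5119 0.043  0.1457]
188 [-0.009   0.0437  0.0437  0.0417  0.0185] [0.5116 0.0437 0.142 ]
190 [0.0003 0.0423 0.044  0.0421 0.0183] [0.5114 0.044  0.138 ]
192 [0.0063 0.0434 0.044  0.0425 0.0168] [0.5113 0.044  0.1338]
194 [0.0137 0.042  0.0447 0.0412 0.0183] [0.5111 0.0447 0.13  ]
196 [0.0188 0.0441 0.0426 0.0423 0.0178] [0.5117 0.0426 0.1243]
198 [0.0275 0.0438 0.0436 0.0424 0.0244] [0.5113 0.0436 0.1207]
200 [0.0337 0.0434 0.0449 0.0419 0.032 ] [0.5107 0.0449 0.1173]
202 [0.0346 0.0446 0.0439 0.0421 0.0329] [0.511  0.0439 0.1122]
204 [0.0337 0.043  0.0434 0.0413 0.0328] [0.5111 0.0434 0.1074]
```

View pics/z4.png

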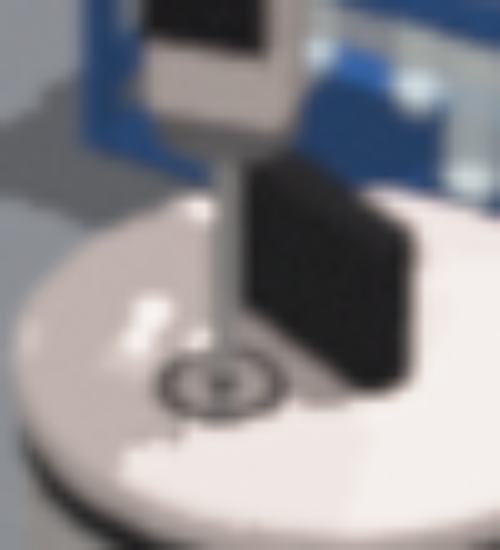

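Call:
send_rows(
  moves=[
    [0, -0.02, 0.03, 0, 0, 0, 1],
    [0, 0, 0, 0, 0, 0, 1],
    [0, 0, 0, 0, 0, 0, 1],
    [0, 0, 0, 0, 0, 0, 1],
    [0, 0, 0, 0, 0, 0, 1],
    [0, 0, 0, 0, 0, 0, 1],
    [0, 0, 0, 0, 0, 0, 1],
    [0, 0, 0, 0, 0, 0, 1],
  ],
)

```text
time_s: 28.82
position: [0.5123, 0.0413, 0.1861]
tcp_rot: [[-1.0, -0.027, 0.0], [-0.027, 1.0, -0.0], [-0.0, -0.0, -1.0]]
force: [-0.1, 0.4, -0.0]
opening: 0.205
```

```bash
python3 z.py pics/z5.png | head -1
python3 - <<'E'
from h import *
d=vision.capture("side");cv2.imwrite("pics/fin.png",cv2.resize(d["img"][:,:,::-1],(800,600)))
E
```

```text
[0.5123 0.0413 0.1861] [-0.1  0.4 -0. ] 0.2047351465399426 28.825
```

View pics/fin.png

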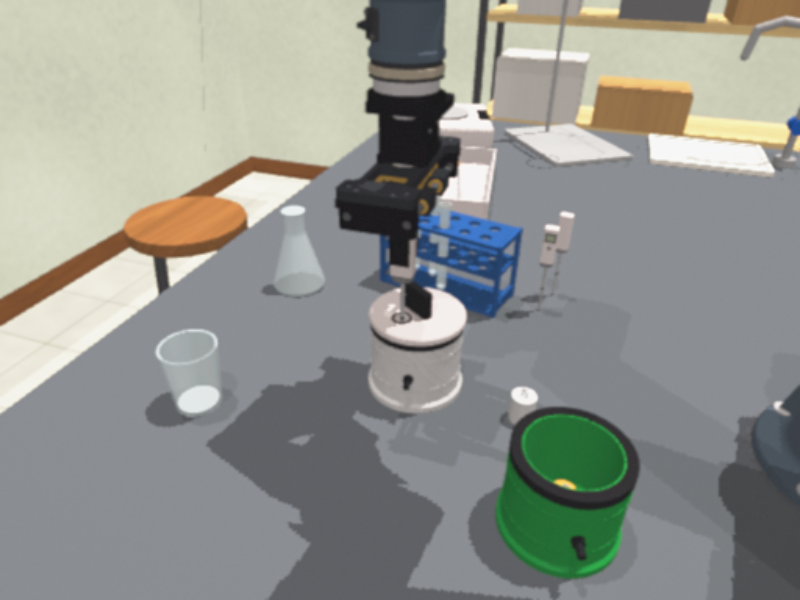

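View pics/z5.png

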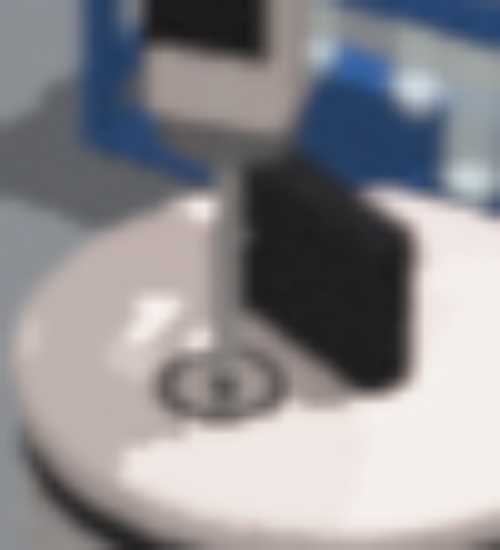

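The mark (at about 222,385 in the enlarged crop) lies in the middle of the hole ring, and the lid is seated. The flask, beaker and spare specimen have not moved.

```bash
python3 -c "
from rig import bot
print(bot.hand_in())"
```

```text
the job is handed in; nothing more can be done
None
```

I closed the calorimeter and lowered the stem thermometer through the hole in the lid. I handed the job in at about 29 s, with the gripper still holding the thermometer there. The hand-in reports no verdict.

- **Lid:** I gripped it by its tab and lowered it until light contact, about 7 N, then let go. Afterwards its top measured 108 mm, which is flush.
- **Thermometer:** I took the largest one, from the rack; the two smaller look-alikes stand free beside it. The tool axis was vertical in the last readings. The force readings during insertion showed no contact with the lid or calorimeter.
- **Mark height:** in the last side picture the immersion mark lies in the middle of the hole ring. The arm's own reading puts it within about 1 mm of the lid's top.
- **Centring:** sideways in that picture the stem is within about 0.5 mm of the hole's middle. Along the side camera's viewing direction it is less certain. The two cameras disagree by about 2 mm there, so I split the difference. The stem has 6.5 mm of clearance all round. The top camera could not check this, because the arm hid the hole.
- **Bystanders:** the flask, beaker and spare specimen are where they stood at the start.

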